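# Rock a jammed stopper out of a spring-held vessel and park it in its rack

## Robot

A 6-joint arm with a two-finger parallel gripper is mounted at the origin on a cart in front of the work surface, level with it; the furniture and walls round the work are solid. World frame = base frame: x ahead of the robot, y to its left, z up, the work surface at z = 0. Lengths are in m, angles in rad, forces in N, time in s.
With the tool pointing down it reaches from about 0.375 to 0.9 m from the base axis. Payload 3.1 kg.
Tool frame: the origin (TCP) lies at the centre of the arm's flange, where the gripper is bolted on; the fingertips stand robot.tip_extent ahead of it and the grasp point (between the pads) lies 164 mm ahead of it (robot.tip_extent is the distance from the TCP to the fingertips, in m); z points along the fingers, y is the line along which they close (so a half turn about z gives the same grasp; the last joint's range is limited). The gripper opens to 87 mm and grips with 3 to 60 N. Pads are 19 mm wide; open, the fingers measure 117 mm over their backs; the gripper's body (75 mm by 190 mm) begins 51 mm behind the grasp point.
Start: joints at [-1.357, 0.527, 1.433, -0, 1.181, -0.178], TCP at [0.239, -0.578, 0.405] pointing down, gripper open.
Joint ranges: [-3.08, 3.08], [-0.75, 2.2], [0.22, 2.44], [-1.43, 4.57], [0, 2.65], [-2.85, 2.85]. Speed limits (rad/s): [2.79, 2.79, 3.14, 3.14, 3.14, 3.14].

## Interface

Orientations are given as a unit quaternion [x, y, z, w].
In Python, from rig import get_obs, camera, hand_in, cut_out, robot gives the robot as it stands.
- The arm moves only by the tool step_arm, never from a script. Its argument "rows" is a list of rows, each a list of 6 numbers: the shift along the world's x, y, z in m, then the turn, a rotation vector about the world's x, y, z in degrees. A call has 1 to 12 rows; each row shifts and turns the commanded pose from where the row before left it; what a row does not reach is not made up. A row lasts 1/8 s, in which the tool goes at most 62.5 mm and 10.7 degrees, less where a joint would pass 70% of its speed; a pose out of reach is approached as far as the arm can. A call is refused whole if a number of a shift passes 0.0625 or a number of a turn 10.7, either way. A call with a gripper value outside its range is refused whole. "jaw" is the finger opening in m, from 0 to 0.087, set as the call begins (left out, the last holds). The fingers move at their own pace and stop on an object; "squeeze" is the grip in N (left out, the last holds). Time passes only in rows, so rows that do not move let the fingers close. It gives the time, the measured TCP pose, the force, the opening and the grip force at its end, in the units of the state.
- get_obs(): the state, without advancing time (a new reading comes with each control period).
- camera(name): name is "side" or "top"; returns a dict with "pixels" (480x640x3 uint8, blue, green, red), "depth" (480x640 float32, m along the optical axis (not along the pixel's ray), 0 where there is no reading), "fov_y" (degrees; the focal length in pixels is half the picture's height over the tangent of half this angle, whatever the lens; pixels are square), "cx", "cy" (the principal point, pixels), "k1" (the pictures are not rectified: a ray, as slopes to the right and down, at radius r is drawn at 1 + k1 r^2 times it, then the intrinsics apply), "extrinsics" (4x4, takes a point from camera to world coordinates). Camera axes: x right, y up, looking along -z (the intrinsics and any distortion apply to the point x, -y, -z); pixel columns grow to the right and rows downward; lengths in m; the calibration is good to about 2 mm. A picture is of the moment at which its call begins.
- hand_in(): hands the job in; it is judged then, once.
Trained networks look in the newest picture that a camera, given by its name, has taken for a name from the list of things; names that differ only in an ending like _2 or _b are one class to them, and where a whole thing is asked for, a point or a joint stands for the part that bears it (a point fixed in the world has none). Each returns a list of dicts, best first, with "confidence" (0 to 1); they miss things now and then, are a little off and sometimes report something else, mostly with a low value. They report only what shows in the picture. A call takes as long as a camera call. They do not tell look-alikes from the thing itself.
- cut_out(label, camera): "region" (480x640 bool, what is visible of it) and "extent" ([centre column, centre row, width, height] in pixels, round what is visible of it).
The state is a dict: "time": time; "q": joint angles; "joint_velocities": joint speeds; "joint_torque": joint torques, N m; "position": TCP position; "tool_rot": TCP orientation; "ft_force": force on the tool from outside, world axes, zero at the start; "moment": the same for the moment, N m; "grip_width": finger opening in m; "grip_force": force on a finger pad.
Only numpy, scipy, OpenCV 4.12 (cv2) and the standard library are available. Lean on these libraries where they do the work, as an engineer would, in place of code of your own. Each camera call takes 0.05 s, during which the arm holds its last target. There are 200 camera calls.

## Task

The stopper with the red grip is jammed in the neck of the metal sample vessel: hold it by the broad faces of its grip, rock it side to side and ease it straight out, without pulling the vessel up more than a few millimetres against its springs. Stand the stopper upright on the blue drip tile and let go of it; then take it again by the narrow ends of its grip, the only way it fits between the walls, and stand it on the floor of the empty bay of the grey stopper rack. Do not tip the stopper over, and leave the yellow spare stopper, the dropper bottles and the wash bottle where they are.

Things in the scene. Friction and masses are not known exactly. Their poses are not given: they have to be found in the camera images.
- station: Fixed grey round foot plate, 136 mm diameter, 12 mm thick; origin at the centre of its underside, z up. At its x = +56 and -56 mm stand steel tie rods (8 mm diameter, nuts 18 mm, tops at z = 135 mm) whose springs press the aluminium vessel (78 mm diameter, blue cross bar) down. The rods bar a grasp of the stopper along the station's x; along its y both sides are free.
- neck_rim (a point): Centre of the mouth of the vessel's neck, 87 mm above the worktop; fixed to the station and turned like it. Mouth 40 mm wide, neck 56 mm outside. Two rubber lips inside, 8 mm below the rim, on the station's +y and -y sides, clamp the stopper: it rocks best about this level, tilting about the station's x.
- vessel (a joint): How far the vessel has been pulled straight up off its plate against its springs (m), its only movement; 0 = seated. It starts to rise at about 5 N of pull and is 4 mm up at about 10 N; more than 4 mm is a failure.
- stopper: Loose stopper, 90 mm tall, 0.12 kg; origin at the centre of its flat underside, z along its axis. Black shank 34 mm diameter (z 0 to 32 mm), flange 44 mm (to 40 mm), red block grip (to 90 mm) 56 mm wide along its x, 32 mm thick along its y. It starts in the neck, underside 28 mm below the rim, its x within 0.1 rad of the station's x. It stands by itself on its underside.
- stopper_top (a point): Centre of the top of the red grip, 90 mm above the underside. Pulled straight, the stopper slips only at some 22 to 35 N, too much for the vessel's springs. Rocked about the station's x, up to 0.12 rad to each side of upright, it slips easily: each swing of 0.2 rad, one side to the other, lets it climb up to 3 mm. After 20 mm it is free of the lips.
- tile: Fixed blue ceramic drip tile, 110 x 110 mm, 8 mm thick; origin at the centre of its underside, z up, top at z = 8 mm.
- rack: Fixed grey stopper rack, 70 x 122 mm; origin at the centre of its underside, z up. Floor 8 mm thick; three walls 6 mm thick, 60 mm long along its x, tops at z = 95 mm, make two bays, each 52 mm wide (along y), open at the top and both ends (+x, -x). The bay at y = -29 mm holds the yellow spare, the one at y = +29 mm is empty.
- empty_bay (a point): Centre of the floor of the empty bay (8 mm above the worktop). The stopper belongs here upright, its x along the rack's x.
- spare: Loose spare stopper with a yellow grip, same form as the red one, standing in the other bay of the rack; origin at the centre of its underside.
- green_dropper: Loose dropper bottle with a green band and black bulb, 25 x 25 x 74 mm; origin at the centre of its underside. Bystander.
- blue_dropper: Loose dropper bottle with a blue band and black bulb, 25 x 25 x 74 mm; origin at the centre of its underside. Bystander.
- wash_bottle: Loose white wash bottle, 55 mm diameter, 174 mm tall; origin at the centre of its underside. Bystander.
Not all that is in view belongs to the job. Leave any purple look-alike of the stopper alone.

How it is judged:
On the way, in this order (a step that is already met when the one before it is completed fails the run):
1. the stopper is rocked: leaned over by 0.04 rad (2.3 degrees) or more while its shank is still in the neck (angle between stopper's own z axis and vertical above 0.04 rad and z of stopper in the frame of neck_rim below -0.01 m and horizontal distance between stopper and neck_rim below 0.012 m), for 0.05 s.
2. the stopper is drawn clear above the neck (z of stopper in the frame of neck_rim above 0.01 m), for 0.1 s.
3. the stopper stands upright on the blue tile and is let go (z of stopper in the frame of tile below 0.011 m and horizontal distance between stopper and tile below 0.05 m and angle between stopper's own z axis and vertical below 0.1 rad and contact force between the fingers and stopper below 0.1 N and linear speed of stopper below 0.02 m/s), for 0.2 s.
At the end, for the whole second after the job is handed in: The red stopper stands upright (within 0.1 rad) and at rest on the floor of the empty bay: underside within 4 mm of the floor and within 18 mm of the bay's centre, the width of its grip along the walls (within 0.4 rad); the vessel is seated on its plate (within 1 mm) (z of stopper in the frame of empty_bay between -0.004 and 0.004 m and horizontal distance between stopper and empty_bay below 0.018 m and angle between stopper's own z axis and vertical below 0.1 rad and angle between the x axis of stopper and the x axis of rack, either way round below 0.4 rad and linear speed of stopper below 0.02 m/s and value of joint vessel below 0.001 m); the robot touches nothing.
It fails at once if the vessel is pulled up more than 4 mm against its springs (value of joint vessel above 0.004 m).
It fails at once if the stopper is tipped over (leans more than 0.6 rad) (angle between stopper's own z axis and vertical above 0.6 rad).
It fails at once if the spare stopper is moved more than 20 mm or tipped (distance of spare from where it was at the start of the episode above 0.02 m or angle between spare's own z axis and vertical above 0.5 rad).
It fails at once if a dropper bottle or the wash bottle is moved more than 30 mm or knocked over (distance of any of green_dropper, blue_dropper, wash_bottle from where it was at the start of the episode above 0.03 m or angle between any of green_dropper, blue_dropper, wash_bottle's own z axis and vertical above 0.6 rad).
It also fails if it takes over 72 s, if anything falls off the work surface, if the arm or the gripper's body presses on something with over 40 N, if the wrist force passes 120 N, or if a joint passes its speed limit or range.

## Working session

There is one attempt and no reset: what is moved stays moved. The work goes in short steps, Python scripts to look and compute and a tool call to move; the robot and the scene stay as the last step left them, time stands still between calls to the robot, and variables do not carry over. Pictures are saved under pics/ and viewed, at most 10 in all, crops included, and the job is handed in when it is done.

Besides the shell and the picture viewer there is one more tool, called after "Emit:" as name(argument=value, ...) on one line, values as JSON. step_arm: Moves the arm, as the interface text tells. Its arguments: {"type":"object","properties":{"rows":{"type":"array"},"jaw":{"type":"number"},"squeeze":{"type":"number"}},"required":["rows"]}

```bash
mkdir -p pics
cat > h.py <<'E'
import numpy as np, cv2
from rig import get_obs, camera, hand_in, cut_out, robot
def cloud(c):
    H,W=c["depth"].shape; f=H/2/np.tan(np.radians(c["fov_y"])/2)
    K=np.array([[f,0,c["cx"]],[0,f,c["cy"]],[0,0,1.]])
    u,v=np.meshgrid(np.arange(W),np.arange(H))
    p=cv2.undistortPoints(np.stack([u,v],-1).reshape(-1,1,2).astype(np.float64),K,np.array([c["k1"],0,0,0.])).reshape(H,W,2)
    d=c["depth"]; P=np.stack([p[...,0]*d,-p[...,1]*d,-d],-1)
    E=np.array(c["extrinsics"]); return P@E[:3,:3].T+E[:3,3]
E
python3 - <<'E'
from h import *
print(robot.tip_extent)
for n in ["top","side"]:
    c=camera(n); cv2.imwrite(f"pics/{n}0.png",c["pixels"]); X=cloud(c); np.savez(f"{n}0.npz",X=X,d=c["depth"],p=c["pixels"])
    print(n,np.round(c["extrinsics"],3).tolist(),c["fov_y"])
    for l in ["station","vessel","stopper","tile","rack","spare","green_dropper","blue_dropper","wash_bottle"]:
        for r in cut_out(l,n)[:3]:
            m=r["region"]&(c["depth"]>0); Q=X[m]
            print(l,round(r["confidence"],2),np.round(r["extent"]).astype(int),len(Q), np.round(np.median(Q,0),3) if len(Q) else '', np.round(np.percentile(Q[:,2],98),3) if len(Q) else '')
E
```

```text
0.1822
top [[0.003, 0.992, -0.13, 0.32], [-1.0, 0.004, 0.004, -0.035], [0.004, 0.13, 0.992, 1.299], [0.0, 0.0, 0.0, 1.0]] 49.67036529502542
station 0.9 [412 252  56  64] 1876 [ 0.426 -0.264  0.015] 0.119
station 0.18 [422 248  25  30] 475 [ 0.431 -0.276  0.148] 0.153
stopper 0.74 [422 248  24  30] 503 [ 0.431 -0.276  0.147] 0.153
stopper 0.63 [477 228  26  22] 433 [ 0.487 -0.419  0.088] 0.095
stopper 0.4 [165 259  63  30] 1314 [0.405 0.35  0.031] 0.098
tile 0.78 [295 244  46  43] 1898 [0.456 0.017 0.008] 0.014
rack 0.94 [165 260  64  42] 1340 [0.406 0.349 0.028] 0.097
spare 0.87 [177 255  19  25] 435 [0.42  0.288 0.096] 0.102
spare 0.19 [293 243  49  44] 1903 [0.455 0.017 0.008] 0.014
blue_dropper 0.49 [359 280  13  14] 97 [ 0.368 -0.144  0.047] 0.074
wash_bottle 0.69 [467 182  33  28] 675 [ 0.594 -0.394  0.105] 0.156
wash_bottle 0.37 [248 277  12  14] 57 [0.363 0.13  0.05 ] 0.075
side [[0.931, -0.205, 0.302, 0.986], [0.365, 0.561, -0.743, -1.224], [-0.017, 0.802, 0.597, 1.077], [0.0, 0.0, 0.0, 1.0]] 44.13438219020389
station 0.73 [272 326  56  60] 2035 [ 0.451 -0.305  0.036] 0.114
vessel 0.98 [270 329  50  32] 931 [ 0.449 -0.307  0.052] 0.087
stopper 0.73 [264 370  30  45] 731 [ 0.495 -0.439  0.07 ] 0.093
stopper 0.68 [268 304  23  30] 591 [ 0.438 -0.296  0.131] 0.151
stopper 0.51 [346 204  28  42] 750 [0.423 0.266 0.055] 0.095
tile 0.6 [323 269  47  34] 1005 [0.457 0.01  0.007] 0.012
tile 0.16 [346 202  27  46] 839 [0.424 0.267 0.055] 0.095
rack 0.93 [346 202  22  45] 756 [0.424 0.267 0.057] 0.095
spare 0.66 [349 198  18  11] 126 [0.425 0.286 0.096] 0.103
blue_dropper 0.44 [274 283   6  15] 59 [ 0.371 -0.152  0.049] 0.071
wash_bottle 0.86 [314 370  26  58] 1157 [ 0.613 -0.426  0.085] 0.149
wash_bottle 0.31 [311 236  12  19] 117 [0.367 0.127 0.03 ] 0.065
```

Run:
```python
from h import *
a=np.load("top0.npz")["p"]; b=np.load("side0.npz")["p"]
t=cv2.resize(a[165:300,130:520],(780,270),interpolation=3)
s=cv2.resize(b[170:410,190:500],(388,300),interpolation=3); s2=cv2.resize(a[205:295,375:495],(390,292),interpolation=3)
s2=cv2.copyMakeBorder(s2,0,8,0,2,0)
cv2.imwrite("pics/c1.png",np.vstack([t,np.hstack([s,s2])]))
```

```text
(no output)
```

View pics/c1.png

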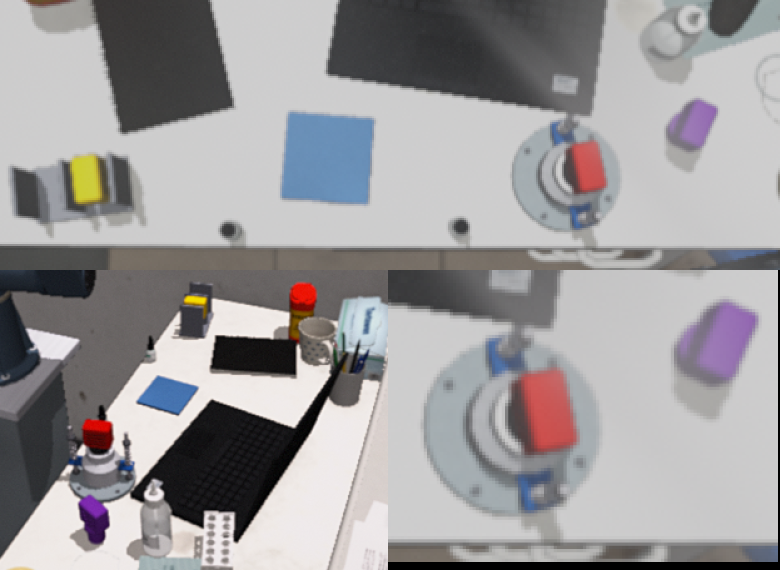

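View pics/top0.png

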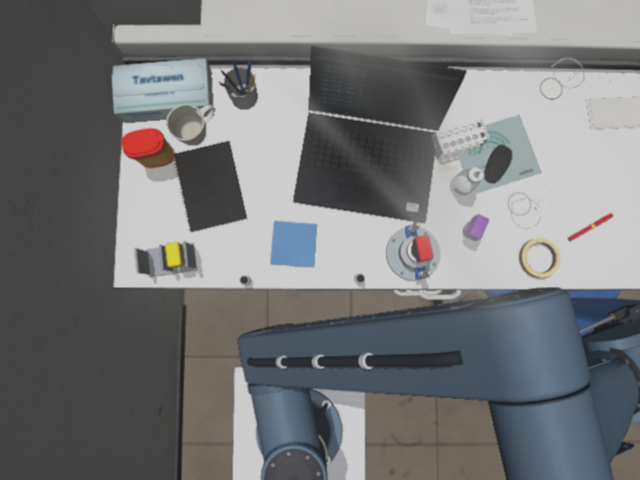

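Run:
```python
from h import *
X=np.load("top0.npz")["X"]; S=np.load("side0.npz")["X"]; p=np.load("top0.npz")["p"]
def rect(n,Q):
    r=cv2.minAreaRect((Q[:,:2]*1000).astype(np.float32)); print(n,len(Q),np.round(r[0],1),np.round(r[1],1),round(r[2],1),'med',np.round(np.median(Q,0),4))
def sel(A,x,y,z): return A[(A[...,0]>x[0])&(A[...,0]<x[1])&(A[...,1]>y[0])&(A[...,1]<y[1])&(A[...,2]>z[0])&(A[...,2]<z[1])]
for n,A in (("top",X),("side",S)):
    print(n)
    st=((.36,.52),(-.36,-.18))
    rect("grip",sel(A,*st,(.143,.16)))
    rect("nutsfar",sel(A,(.46,.53),(-.34,-.2),(.1,.14))); rect("nutsnear",sel(A,(.34,.41),(-.34,-.2),(.1,.14)))
    Q=sel(A,*st,(.008,.017)); rect("plate",Q)
    e=cv2.fitEllipse(cv2.convexHull((Q[:,:2]*1000).astype(np.float32))); print(e)
    Q=sel(A,*st,(.082,.092)); rect("rim",Q)
    rect("tile",sel(A,(.38,.53),(-.06,.09),(.005,.013)))
    rk=((.34,.5),(.22,.42))
    rect("yellow",sel(A,*rk,(.0975,.11)))
    Q=sel(A,*rk,(.09,.0975)); rect("walls",Q)
    rect("rackfloor",sel(A,*rk,(.005,.012)))
    rect("purple",sel(A,(.44,.54),(-.48,-.36),(.08,.1)))
    rect("wash",sel(A,(.54,.66),(-.46,-.36),(.06,.2)));rect("d1",sel(A,(.33,.42),(-.19,-.1),(.03,.09)));rect("d2",sel(A,(.33,.42),(.1,.17),(.03,.09)))
```

```text
top
grip 344 [ 433.2 -282.1] [55.8 32.5] 12.9 med [ 0.433  -0.2812  0.1487]
nutsfar 48 [ 486.8 -270.3] [16.4 15.1] 46.7 med [ 0.4863 -0.2687  0.1141]
nutsnear 70 [ 393.2 -290.6] [46.8 24.7] 24.2 med [ 0.3802 -0.2908  0.1135]
plate 1039 [ 445.3 -283.4] [135.6 159.4] 84.4 med [ 0.4311 -0.2584  0.0125]
((453.57049560546875, -287.723388671875), (145.63314819335938, 178.748291015625), 71.67131805419922)
rim 86 [ 428.7 -269.2] [123.3  29.2] 14.1 med [ 0.4273 -0.2621  0.0872]
tile 1671 [454.1  15.7] [146.1 147.5] 0.2 med [0.4532 0.015  0.0083]
yellow 184 [413.6 320.4] [ 54.8 124.4] 14.7 med [0.4218 0.2934 0.0989]
walls 341 [414.2 322.9] [ 60.4 123.8] 9.8 med [0.4151 0.3003 0.0948]
rackfloor 515 [422.7 318.8] [152.6 198.1] 1.0 med [0.399  0.3508 0.008 ]
purple 318 [ 488.9 -425.1] [33.6 53.7] 63.3 med [ 0.4886 -0.4236  0.0895]
wash 520 [ 598.9 -401.4] [54.  46.9] 41.6 med [ 0.5945 -0.396   0.1103]
d1 66 [ 369.8 -145.6] [19.7 21.8] 74.4 med [ 0.3684 -0.1441  0.0501]
d2 64 [364.5 132.5] [19.8 19.8] 3.2 med [0.3633 0.1318 0.0504]
side
grip 211 [ 434.1 -285.3] [53.9 35. ] 10.5 med [ 0.4359 -0.287
[... 266 characters left out ...]
1328125), (129.96627807617188, 167.234130859375), 110.64539337158203)
rim 133 [ 435.1 -293.8] [125.6  42.8] 15.4 med [ 0.4438 -0.2987  0.0855]
tile 749 [460.1  21.3] [137.2 126.5] 82.6 med [0.4569 0.0099 0.0079]
yellow 49 [422.  281.2] [50.2 56. ] 74.3 med [0.4232 0.2854 0.0994]
walls 168 [414.3 321. ] [ 59.8 132.6] 9.7 med [0.4187 0.2955 0.0938]
rackfloor 121 [423.9 312.9] [150.  181.3] 0.4 med [0.4408 0.2728 0.0082]
purple 299 [ 489.9 -429.2] [32.7 60.2] 65.0 med [ 0.4926 -0.4319  0.0888]
wash 786 [ 607.4 -416. ] [54.8 45.5] 17.8 med [ 0.6108 -0.4219  0.1045]
d1 74 [ 370.8 -150.5] [19.1 20.4] 38.8 med [ 0.3715 -0.1514  0.0496]
d2 67 [364.8 127.7] [19.2 20.5] 27.0 med [0.3661 0.1279 0.0481]
```

Run:
```python
from h import *
from scipy.spatial.transform import Rotation as R
o=get_obs(); M=R.from_quat(o["tool_rot"]).as_matrix(); print(np.round(M,3), o["time"],o["position"],o["ft_force"],o["grip_width"])
print("tool y yaw",np.degrees(np.arctan2(M[1,1],M[0,1])),"q1",np.degrees(o["q"][0]),"q6",np.degrees(o["q"][5]))
```

```text
[[ 0.924  0.382  0.   ]
 [ 0.382 -0.924 -0.   ]
 [ 0.     0.    -1.   ]] 1.0 [ 0.23869179 -0.57760225  0.40474844] [-0.16959641  0.50695097  0.05487711] 0.08695686053885247
tool y yaw -67.54929213964253 q1 -77.77795485141347 q6 -10.22920378615369
```

Emit:
step_arm(rows=[[0.0243,0.037,0,0,0,-1.2],[0.0243,0.037,0,0,0,-1.2],[0.0243,0.037,0,0,0,-1.2],[0.0243,0.037,0,0,0,-1.2],[0.0243,0.037,0,0,0,-1.2],[0.0243,0.037,0,0,0,-1.2],[0.0243,0.037,0,0,0,-1.2],[0.0243,0.037,0,0,0,-1.2],[0,0,0,0,0,0],[0,0,0,0,0,0]], jaw=0.087, squeeze=25)

```text
time: 2.25
position: [0.4331, -0.2818, 0.4049]
tool_rot: [0.994, 0.112, 0.0, 0.0]
ft_force: [-0.4, -0.2, -0.7]
grip_width: 0.0867
grip_force: 0.0
```

Emit:
step_arm(rows=[[0,-0.001,-0.0234,0,0,0],[0,0,-0.0234,0,0,0],[0,0,-0.0234,0,0,0],[0,0,-0.0234,0,0,0],[0,0,-0.0234,0,0,0],[0,0,0,0,0,0],[0,0,0,0,0,0]])

```text
time: 3.12
position: [0.433, -0.2836, 0.2883]
tool_rot: [0.994, 0.111, 0.0, 0.0]
ft_force: [0.6, 0.4, -0.0]
grip_width: 0.0871
grip_force: 0.0
```

Run:
```python
from h import *
c=camera("side"); cv2.imwrite("pics/g.png",cv2.resize(c["pixels"][250:390,190:350],(640,560),interpolation=3)); print(get_obs()["ft_force"])
```

```text
[-0.49479189  0.29081832  0.40011625]
```

View pics/g.png

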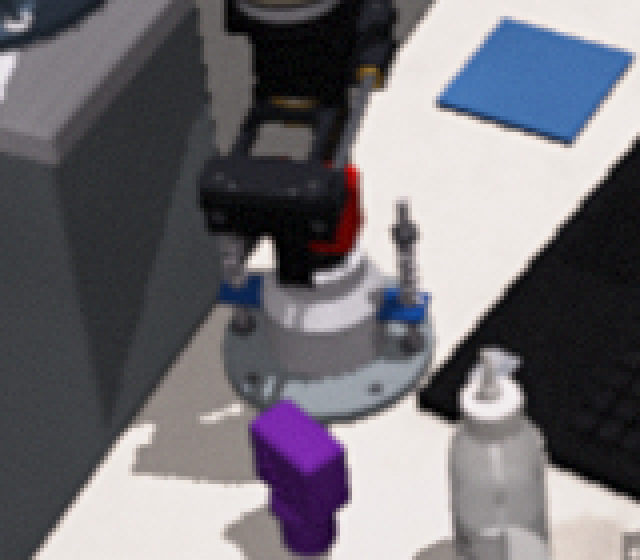

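The fingers straddle the red grip at about (340,215), one on each broad face, clear of the rods. Closing.

Emit:
step_arm(rows=[[0,0,0,0,0,0],[0,0,0,0,0,0],[0,0,0,0,0,0],[0,0,0,0,0,0],[0,0,0,0,0,0],[0,0,0,0,0,0],[0,0,0,0,0,0],[0,0,0,0,0,0]], jaw=0.02, squeeze=40)

```text
time: 4.18
position: [0.433, -0.2823, 0.2877]
tool_rot: [0.994, 0.112, -0.0, -0.0]
ft_force: [-0.6, 1.0, 0.9]
grip_width: 0.0319
grip_force: 39.5
```

Emit:
step_arm(rows=[[0.001,-0.0054,-0.0001,1.47,0.29,0],[0.001,-0.0054,-0.0002,1.47,0.29,0],[0.001,-0.0054,-0.0003,1.47,0.29,0],[0.001,-0.0053,-0.0005,1.47,0.29,0]])

```text
time: 4.68
position: [0.4373, -0.3046, 0.2871]
tool_rot: [0.992, 0.111, -0.004, -0.053]
ft_force: [0.3, 1.5, 5.9]
grip_width: 0.0319
grip_force: 39.5
```

Emit:
step_arm(rows=[[-0.001,0.0053,0.0008,-1.47,-0.29,0],[-0.001,0.0054,0.0006,-1.47,-0.29,0],[-0.001,0.0054,0.0005,-1.47,-0.29,0],[-0.001,0.0054,0.0004,-1.47,-0.29,0],[-0.001,0.0054,0.0002,-1.47,-0.29,0],[-0.001,0.0054,0.0001,-1.47,-0.29,0],[-0.001,0.0054,0,-1.47,-0.29,0],[-0.001,0.0053,-0.0002,-1.47,-0.29,0]])

```text
time: 5.68
position: [0.4288, -0.2605, 0.2889]
tool_rot: [0.992, 0.112, 0.004, 0.052]
ft_force: [0.6, 2.2, -3.0]
grip_width: 0.0319
grip_force: 39.5
```

Emit:
step_arm(rows=[[0.001,-0.0054,0.0008,1.47,0.29,0],[0.001,-0.0055,0.0006,1.47,0.29,0],[0.001,-0.0055,0.0005,1.47,0.29,0],[0.001,-0.0055,0.0004,1.47,0.29,0],[0.001,-0.0055,0.0002,1.47,0.29,0],[0.001,-0.0055,0.0001,1.47,0.29,0],[0.001,-0.0055,0,1.47,0.29,0],[0.001,-0.0054,-0.0002,1.47,0.29,0]])

```text
time: 6.68
position: [0.4373, -0.3052, 0.2913]
tool_rot: [0.992, 0.112, -0.004, -0.053]
ft_force: [1.9, 4.9, -5.3]
grip_width: 0.0319
grip_force: 39.5
```

Emit:
step_arm(rows=[[-0.001,0.0054,0.0007,-1.47,-0.29,0],[-0.001,0.0055,0.0005,-1.47,-0.29,0],[-0.001,0.0055,0.0004,-1.47,-0.29,0],[-0.001,0.0055,0.0003,-1.47,-0.29,0],[-0.001,0.0055,0.0001,-1.47,-0.29,0],[-0.001,0.0055,0,-1.47,-0.29,0],[-0.001,0.0055,-0.0001,-1.47,-0.29,0],[-0.001,0.0054,-0.0003,-1.47,-0.29,0]])

```text
time: 7.68
position: [0.4288, -0.2606, 0.2927]
tool_rot: [0.992, 0.112, 0.004, 0.053]
ft_force: [-0.2, 3.6, -6.2]
grip_width: 0.0323
grip_force: 39.5
```

Emit:
step_arm(rows=[[0.001,-0.0054,0.0005,1.47,0.29,0],[0.001,-0.0056,0.0004,1.47,0.29,0],[0.001,-0.0056,0.0002,1.47,0.29,0],[0.001,-0.0056,0.0001,1.47,0.29,0],[0.001,-0.0056,-0.0001,1.47,0.29,0],[0.001,-0.0056,-0.0002,1.47,0.29,0],[0.001,-0.0055,-0.0004,1.47,0.29,0],[0.001,-0.0054,-0.0005,1.47,0.29,0]])

```text
time: 8.68
position: [0.4373, -0.3058, 0.2936]
tool_rot: [0.992, 0.112, -0.004, -0.053]
ft_force: [0.2, 6.0, -4.4]
grip_width: 0.0317
grip_force: 39.5
```

Run:
```python
from h import *
X0=np.load("side0.npz")["X"]; c=camera("side"); X=cloud(c); o=get_obs(); print(o["ft_force"],o["position"])
def m(A,x,y,z): 
    s=A[(A[...,0]>x[0])&(A[...,0]<x[1])&(A[...,1]>y[0])&(A[...,1]<y[1])&(A[...,2]>z[0])&(A[...,2]<z[1])]; return len(s),np.round(np.percentile(s[:,2],[10,50,90]),4)
for A in (X0,X):
    print("bar/shoulder",m(A,(.45,.51),(-.32,-.25),(.045,.075)),"rim",m(A,(.41,.46),(-.325,-.295),(.075,.097)),"grip",m(A,(.42,.46),(-.32,-.25),(.14,.17)))
r=cut_out("vessel","side"); 
cv2.imwrite("pics/g2.png",cv2.resize(c["pixels"][250:350,210:330],(720,600),interpolation=3))
print([(x["confidence"],x["extent"]) for x in r])
```

```text
[-0.62116768  5.03271661 -2.43579434] [ 0.43735861 -0.30647735  0.2932876 ]
bar/shoulder (294, array([0.0474, 0.0564, 0.0686])) rim (148, array([0.0773, 0.0851, 0.0954])) grip (170, array([0.143 , 0.1472, 0.1499]))
bar/shoulder (308, array([0.0469, 0.0562, 0.0686])) rim (114, array([0.0776, 0.0845, 0.089 ])) grip (17, array([0.146 , 0.1643, 0.1674]))
[(0.64, [271.3, 327.5, 51.6, 33.7])]
```

View pics/g2.png

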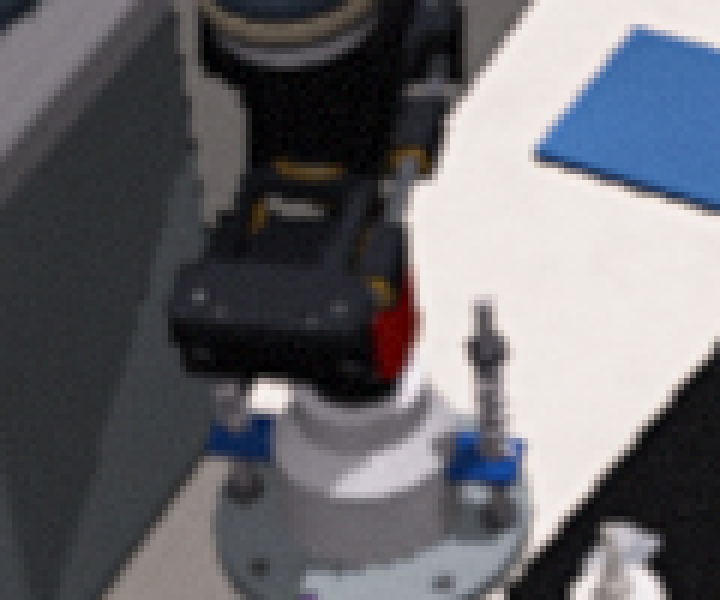

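Emit:
step_arm(rows=[[-0.001,0.0055,0.0007,-1.47,-0.29,0],[-0.001,0.0055,0.0006,-1.47,-0.29,0],[-0.001,0.0055,0.0005,-1.47,-0.29,0],[-0.001,0.0055,0.0003,-1.47,-0.29,0],[-0.001,0.0055,0.0002,-1.47,-0.29,0],[-0.001,0.0055,0,-1.47,-0.29,0],[-0.001,0.0055,-0.0001,-1.47,-0.29,0],[-0.001,0.0055,-0.0003,-1.47,-0.29,0]])

```text
time: 9.78
position: [0.4288, -0.2608, 0.295]
tool_rot: [0.992, 0.112, 0.004, 0.053]
ft_force: [-0.5, 5.5, -2.8]
grip_width: 0.0318
grip_force: 39.5
```

Emit:
step_arm(rows=[[0.001,-0.0055,0.0007,1.47,0.29,0],[0.001,-0.0057,0.0006,1.47,0.29,0],[0.001,-0.0057,0.0004,1.47,0.29,0],[0.001,-0.0057,0.0003,1.47,0.29,0],[0.001,-0.0057,0.0001,1.47,0.29,0],[0.001,-0.0057,0,1.47,0.29,0],[0.001,-0.0057,-0.0002,1.47,0.29,0],[0.001,-0.0055,-0.0003,1.47,0.29,0]])

```text
time: 10.78
position: [0.4374, -0.307, 0.2978]
tool_rot: [0.992, 0.111, -0.004, -0.053]
ft_force: [-1.2, 8.5, 5.8]
grip_width: 0.0323
grip_force: 39.5
```

Emit:
step_arm(rows=[[-0.001,0.0058,0.0008,-1.47,-0.29,0],[-0.001,0.0058,0.0007,-1.47,-0.29,0],[-0.001,0.0058,0.0005,-1.47,-0.29,0],[-0.001,0.0058,0.0004,-1.47,-0.29,0],[-0.001,0.0058,0.0002,-1.47,-0.29,0],[-0.001,0.0058,0.0001,-1.47,-0.29,0],[-0.001,0.0058,0,-1.47,-0.29,0],[-0.001,0.0058,-0.0002,-1.47,-0.29,0]])

```text
time: 11.78
position: [0.4288, -0.2604, 0.2992]
tool_rot: [0.992, 0.111, 0.004, 0.052]
ft_force: [-2.9, 4.4, 0.7]
grip_width: 0.0319
grip_force: 39.5
```

Emit:
step_arm(rows=[[0.001,-0.0056,0.0008,1.47,0.29,0],[0.001,-0.0057,0.0007,1.47,0.29,0],[0.001,-0.0057,0.0005,1.47,0.29,0],[0.001,-0.0057,0.0004,1.47,0.29,0],[0.001,-0.0057,0.0002,1.47,0.29,0],[0.001,-0.0057,0,1.47,0.29,0],[0.001,-0.0057,-0.0001,1.47,0.29,0],[0.001,-0.0055,-0.0003,1.47,0.29,0]])

```text
time: 12.78
position: [0.4375, -0.3065, 0.3021]
tool_rot: [0.992, 0.111, -0.004, -0.053]
ft_force: [-2.3, 4.5, 3.0]
grip_width: 0.0318
grip_force: 39.5
```

Emit:
step_arm(rows=[[-0.001,0.0058,0.0008,-1.47,-0.29,0],[-0.001,0.0058,0.0007,-1.47,-0.29,0],[-0.001,0.0058,0.0006,-1.47,-0.29,0],[-0.001,0.0058,0.0004,-1.47,-0.29,0],[-0.001,0.0058,0.0003,-1.47,-0.29,0],[-0.001,0.0058,0.0001,-1.47,-0.29,0],[-0.001,0.0058,0,-1.47,-0.29,0],[-0.001,0.0058,-0.0002,-1.47,-0.29,0]])

```text
time: 13.78
position: [0.4288, -0.2588, 0.3036]
tool_rot: [0.992, 0.112, 0.004, 0.053]
ft_force: [-3.0, 0.7, -6.0]
grip_width: 0.0318
grip_force: 39.5
```

Emit:
step_arm(rows=[[0.001,-0.0057,0.0008,1.47,0.29,0],[0.001,-0.0058,0.0007,1.47,0.29,0],[0.001,-0.0058,0.0006,1.47,0.29,0],[0.001,-0.0058,0.0004,1.47,0.29,0],[0.001,-0.0058,0.0002,1.47,0.29,0],[0.001,-0.0058,0.0001,1.47,0.29,0],[0.001,-0.0058,0,1.47,0.29,0],[0.001,-0.0057,-0.0002,1.47,0.29,0]])

```text
time: 14.78
position: [0.4374, -0.3056, 0.3076]
tool_rot: [0.992, 0.111, -0.004, -0.053]
ft_force: [-3.6, 4.0, 7.2]
grip_width: 0.0319
grip_force: 39.5
```

Emit:
step_arm(rows=[[-0.001,0.006,0.0007,-1.47,-0.29,0],[-0.001,0.006,0.0006,-1.47,-0.29,0],[-0.001,0.006,0.0005,-1.47,-0.29,0],[-0.001,0.006,0.0003,-1.47,-0.29,0]])

```text
time: 15.28
position: [0.4332, -0.2813, 0.3107]
tool_rot: [0.994, 0.112, 0.0, 0.0]
ft_force: [-5.4, 3.7, 13.3]
grip_width: 0.0321
grip_force: 39.5
```

Emit:
step_arm(rows=[[0,0,0.001,0,0,0],[0,0,0.001,0,0,0]])

```text
time: 15.52
position: [0.4333, -0.2816, 0.3115]
tool_rot: [0.994, 0.112, 0.0, 0.0]
ft_force: [-2.9, 3.0, 3.1]
grip_width: 0.0314
grip_force: 39.5
```

Emit:
step_arm(rows=[[0,0,0.001,0,0,0],[0,0,0.001,0,0,0],[0,0,0,0,0,0]])

```text
time: 15.9
position: [0.4337, -0.282, 0.3128]
tool_rot: [0.994, 0.112, 0.001, 0.001]
ft_force: [-1.1, 0.6, 0.3]
grip_width: 0.032
grip_force: 39.5
```

Emit:
step_arm(rows=[[0,0,0.001,0,0,0],[0,0,0.001,0,0,0],[0,0,0.001,0,0,0],[0,0,0,0,0,0]])

```text
time: 16.4
position: [0.4332, -0.2814, 0.3158]
tool_rot: [0.994, 0.112, 0.0, 0.0]
ft_force: [-0.1, -0.3, -1.1]
grip_width: 0.0318
grip_force: 39.5
```

Emit:
step_arm(rows=[[0,0,0.004,0,0,0],[0,0,0.008,0,0,0],[0,0,0.015,0,0,0],[0,0,0.015,0,0,0],[0,0,0.015,0,0,0],[0,0,0.015,0,0,0],[0,0,0.015,0,0,0],[0,0,0.015,0,0,0],[0,0,0,0,0,0]])

```text
time: 17.52
position: [0.4334, -0.2816, 0.4191]
tool_rot: [0.994, 0.112, 0.001, 0.001]
ft_force: [-0.1, -1.0, -1.1]
grip_width: 0.032
grip_force: 39.5
```

Run:
```python
from h import *
c=camera("side"); X=cloud(c); print(get_obs()["ft_force"])
cv2.imwrite("pics/g3.png",cv2.resize(c["pixels"][200:350,200:360],(640,600),interpolation=3))
for r in cut_out("stopper","side"): 
    Q=X[r["region"]&(c["depth"]>0)]; print(r["confidence"],r["extent"],np.round(np.percentile(Q,[3,50,97],axis=0),3).tolist())
```

```text
[-0.31173366 -0.79621248 -0.88074462]
0.91 [265.8, 370.5, 23.4, 43.6] [[0.467, -0.452, 0.004], [0.497, -0.439, 0.071], [0.518, -0.417, 0.093]]
0.64 [267.4, 267.8, 28.0, 33.7] [[0.416, -0.305, 0.192], [0.449, -0.296, 0.23], [0.463, -0.273, 0.278]]
```

View pics/g3.png

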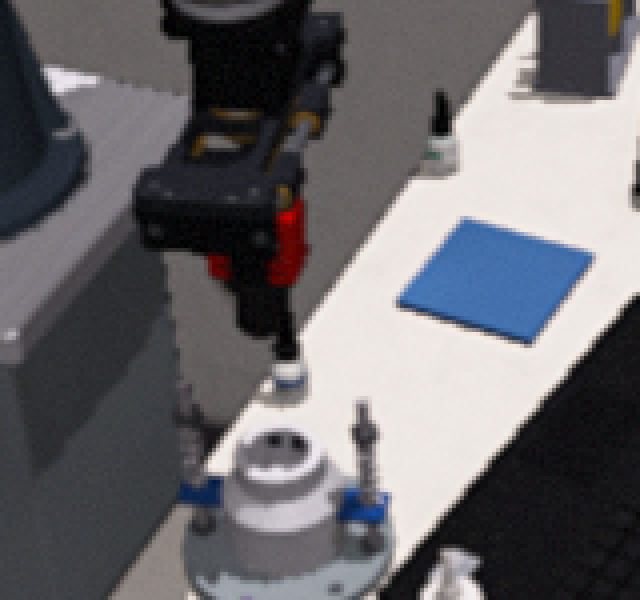

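Emit:
step_arm(rows=[[0.0027,0.02,0,0,0,0],[0.0027,0.036,0,0,0,0],[0.0027,0.04,0,0,0,0],[0.0027,0.04,0,0,0,0],[0.0027,0.04,0,0,0,0],[0.0027,0.04,0,0,0,0],[0.0027,0.04,-0.02,0,0,0],[0.0027,0.03,-0.03,0,0,0],[0,0.012,-0.04,0,0,0],[0,0,-0.04,0,0,0],[0,0,-0.03,0,0,0],[0,0,0,0,0,0]])

```text
time: 19.12
position: [0.4533, 0.0178, 0.2558]
tool_rot: [0.994, 0.112, -0.003, -0.001]
ft_force: [0.2, -0.3, -1.7]
grip_width: 0.0318
grip_force: 39.5
```

Emit:
step_arm(rows=[[0,0,-0.008,0,0,0],[0,0,-0.006,0,0,0],[0,0,-0.002,0,0,0],[0,0,0,0,0,0]])

```text
time: 19.62
position: [0.4548, 0.0166, 0.242]
tool_rot: [0.994, 0.112, 0.0, 0.0]
ft_force: [-0.1, 0.4, -0.5]
grip_width: 0.0323
grip_force: 39.5
```

Emit:
step_arm(rows=[[0,0,-0.001,0,0,0],[0,0,-0.001,0,0,0],[0,0,-0.001,0,0,0]])

```text
time: 20.0
position: [0.4547, 0.0167, 0.2386]
tool_rot: [0.994, 0.112, 0.0, 0.0]
ft_force: [0.0, 0.8, -1.2]
grip_width: 0.0316
grip_force: 39.5
```

Emit:
step_arm(rows=[[0,0,-0.001,0,0,0],[0,0,-0.001,0,0,0],[0,0,0,0,0,0]])

```text
time: 20.38
position: [0.4547, 0.0167, 0.2368]
tool_rot: [0.994, 0.112, 0.0, 0.0]
ft_force: [-0.0, 0.8, 0.8]
grip_width: 0.0323
grip_force: 39.5
```

Touching down; a touch more and then release.

Emit:
step_arm(rows=[[0,0,-0.0005,0,0,0],[0,0,0,0,0,0]])

```text
time: 20.62
position: [0.4546, 0.0167, 0.2367]
tool_rot: [0.994, 0.112, 0.0, 0.0]
ft_force: [-1.1, -0.1, 7.2]
grip_width: 0.0318
grip_force: 39.5
```

Emit:
step_arm(rows=[[0,0,0,0,0,0],[0,0,0,0,0,0],[0,0,0,0,0,0],[0,0,0,0,0,0],[0,0,0,0,0,0],[0,0,0,0,0,0]], jaw=0.087)

```text
time: 21.38
position: [0.4547, 0.0167, 0.2361]
tool_rot: [0.994, 0.112, -0.0, -0.0]
ft_force: [-0.2, 0.2, 0.8]
grip_width: 0.0825
grip_force: 0.0
```

Emit:
step_arm(rows=[[0,0,0.02,0,0,0],[0,0,0.03,0,0,0],[0,0,0.04,0,0,0],[0,0,0.04,0,0,10],[0,0,0.03,0,0,10],[0,0,0,0,0,10],[0,0,0,0,0,10],[0,0,0,0,0,10],[0,0,0,0,0,10],[0,0,0,0,0,10],[0,0,0,0,0,10],[0,0,0,0,0,10]])

```text
time: 22.88
position: [0.4544, 0.0168, 0.3961]
tool_rot: [0.621, 0.784, -0.0, -0.0]
ft_force: [0.4, 0.3, -0.9]
grip_width: 0.087
grip_force: 0.0
```

Run:
```python
from h import *
from scipy.spatial.transform import Rotation as R
o=get_obs(); M=R.from_quat(o["tool_rot"]).as_matrix(); print(o["position"],"tool y yaw",np.degrees(np.arctan2(M[1,1],M[0,1])),np.degrees(o["q"][5]))
for n in("top","side"):
    c=camera(n); X=cloud(c); m=(X[...,0]>.4)&(X[...,0]<.51)&(X[...,1]>-.04)&(X[...,1]<.07)&(X[...,2]>.085)&(X[...,2]<.11); b=c["pixels"].astype(int); m&=(b[...,2]>b[...,0]+60); Q=X[m]
    print(n,len(Q)); 
    if len(Q)>10:
        r=cv2.minAreaRect((Q[:,:2]*1000).astype(np.float32)); print(r,np.median(Q,0))
cv2.imwrite("pics/t.png",cv2.resize(c["pixels"][180:310,240:400],(640,520),interpolation=3))
```

```text
[0.45439983 0.01675438 0.39606613] tool y yaw 13.180895745950494 -25.19743330412537
top 0
side 164
((454.9470520019531, 9.860618591308594), (52.83156967163086, 34.34629821777344), 19.516111373901367) [0.4570814  0.00545722 0.09612211]
```

View pics/t.png

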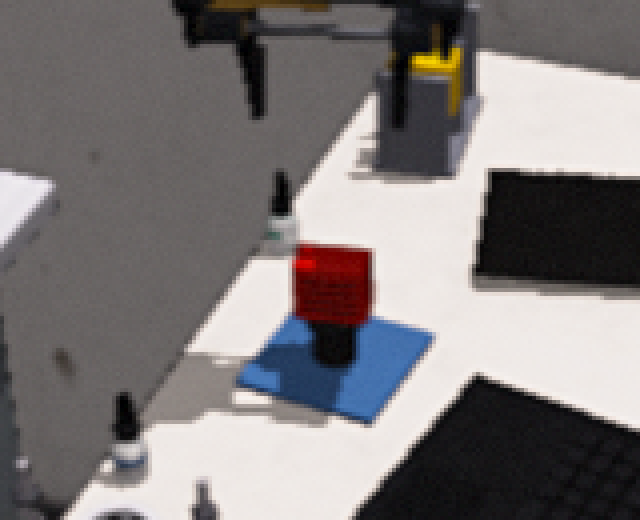

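Emit:
step_arm(rows=[[0,0,-0.03,0,0,0],[0,0,-0.035,0,0,0],[0,0,-0.035,0,0,0],[0,0,-0.03,0,0,0],[0,0,-0.02,0,0,0],[0,0,-0.007,0,0,0],[0,0,0,0,0,0]])

```text
time: 23.85
position: [0.4548, 0.0167, 0.2391]
tool_rot: [0.624, 0.781, -0.0, -0.0]
ft_force: [-0.4, 0.0, -0.4]
grip_width: 0.087
grip_force: 0.0
```

Emit:
step_arm(rows=[[0,0,0,0,0,0],[0,0,0,0,0,0],[0,0,0,0,0,0],[0,0,0,0,0,0],[0,0,0,0,0,0],[0,0,0,0,0,0]], jaw=0.045, squeeze=30)

```text
time: 24.6
position: [0.4546, 0.0167, 0.2394]
tool_rot: [0.624, 0.782, 0.0, 0.0]
ft_force: [0.0, 0.3, 4.0]
grip_width: 0.056
grip_force: 29.6
```

Emit:
step_arm(rows=[[0,0,0.006,0,0,0],[0,0,0.02,0,0,0],[0,0,0.035,0,0,0],[0,0,0.035,0,0,0],[0,0,0.035,0,0,0],[0,0,0.019,0,0,0],[0,0,0,0,0,0]])

```text
time: 25.48
position: [0.4548, 0.0167, 0.3904]
tool_rot: [0.624, 0.782, 0.001, 0.002]
ft_force: [0.3, -0.2, -1.1]
grip_width: 0.0561
grip_force: 29.6
```

Run:
```python
from h import *
a=np.radians(9.8); 
for n in ("top0","side0"):
    A=np.load(n+".npz")["X"]; m=(abs(A[...,0]-.414)<.06)&(abs(A[...,1]-.322)<.09)&(A[...,2]>.088)&(A[...,2]<.0975); Q=A[m][:,:2]-[.4142,.3225]
    y=-Q[:,0]*np.sin(a)+Q[:,1]*np.cos(a); x=Q[:,0]*np.cos(a)+Q[:,1]*np.sin(a)
    print(n,np.histogram(y*1000,np.arange(-70,71,4)),np.percentile(x,[1,99]))
    for lo,hi in((-.07,-.05),(-.008,.008),(.05,.07)):
        k=(y>lo)&(y<hi); print(k.sum(),np.median(y[k]),np.degrees(np.polyfit(x[k],y[k],1)[0]) if k.sum()>5 else '')
```

```text
top0 (array([ 0,  0, 26, 18,  0,  4, 38, 24, 15, 15, 23, 17, 25, 14,  1,  0, 29,
       36,  9,  0,  0,  0,  0,  0,  0,  0,  0,  0,  0,  0,  1, 39, 31,  1,
        0]), array([-70, -66, -62, -58, -54, -50, -46, -42, -38, -34, -30, -26, -22,
       -18, -14, -10,  -6,  -2,   2,   6,  10,  14,  18,  22,  26,  30,
        34,  38,  42,  46,  50,  54,  58,  62,  66,  70])) [-0.02924322  0.02956137]
44 -0.05854902488417739 -1.549693807299253
74 -0.0013582623273148792 -2.14782438525669
72 0.05761309603807911 -1.8193151426912986
side0 (array([ 4, 12, 15,  9,  5, 10, 12, 10,  6, 11,  4,  5,  6,  5,  1,  2, 17,
       14,  5,  1,  0,  0,  0,  0,  0,  0,  0,  0,  2,  3,  9, 18,  7,  2,
        0]), array([-70, -66, -62, -58, -54, -50, -46, -42, -38, -34, -30, -26, -22,
       -18, -14, -10,  -6,  -2,   2,   6,  10,  14,  18,  22,  26,  30,
        34,  38,  42,  46,  50,  54,  58,  62,  66,  70])) [-0.03007601  0.02950815]
45 -0.06016471247156142 0.5423301104107605
37 -0.001280626086586616 -2.8081656333374374
36 0.05603670701691283 -1.7666744649948023
```

Emit:
step_arm(rows=[[-0.005,0.02,0,0,0,-0.6],[-0.005,0.035,0,0,0,-0.6],[-0.005,0.04,0,0,0,-0.6],[-0.005,0.04,0,0,0,-0.6],[-0.005,0.04,0,0,0,-0.6],[-0.005,0.04,0,0,0,-0.6],[-0.005,0.04,0,0,0,-0.6],[-0.005,0.04,0,0,0,-0.6],[-0.0046,0.025,0,0,0,-0.4],[0,0.0133,0,0,0,0],[0,0,0,0,0,0],[0,0,0,0,0,0]])

```text
time: 26.98
position: [0.4102, 0.3491, 0.3886]
tool_rot: [0.659, 0.752, -0.001, -0.0]
ft_force: [0.6, 0.0, -1.3]
grip_width: 0.0563
grip_force: 29.6
```

Run:
```python
from h import *
o=get_obs(); print(o["position"],o["tool_rot"])
c=camera("top"); d=camera("side")
cv2.imwrite("pics/r.png",np.hstack([cv2.resize(c["pixels"][210:310,100:230],(390,300),interpolation=3),cv2.resize(d["pixels"][130:230,290:420],(390,300),interpolation=3)]))
```

```text
[0.41016956 0.34913561 0.38863155] [ 6.58623887e-01  7.52471865e-01 -8.15908417e-04 -4.82190853e-05]
```

View pics/r.png

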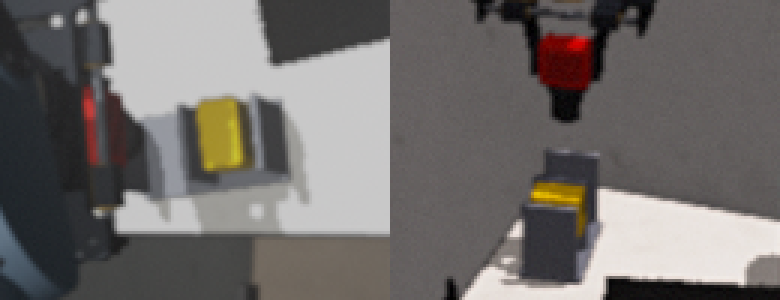

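Emit:
step_arm(rows=[[0,0,-0.025,0,0,0],[0,0,-0.025,0,0,0],[0,0,-0.01,0,0,0],[0,0,-0.01,0,0,0],[0,0,0,0,0,0]])

```text
time: 27.7
position: [0.4102, 0.3498, 0.3189]
tool_rot: [0.658, 0.753, -0.0, -0.0]
ft_force: [0.2, 0.9, -1.4]
grip_width: 0.0562
grip_force: 29.6
```

Shank is entering between the walls with no contact force; continue slowly (flange next).

Emit:
step_arm(rows=[[0,0,-0.01,0,0,0],[0,0,-0.01,0,0,0],[0,0,-0.008,0,0,0],[0,0,0,0,0,0]])

```text
time: 28.2
position: [0.4098, 0.3499, 0.2903]
tool_rot: [0.658, 0.753, -0.001, -0.0]
ft_force: [0.3, 0.3, -2.3]
grip_width: 0.0559
grip_force: 29.6
```

Emit:
step_arm(rows=[[0,0,-0.008,0,0,0],[0,0,-0.008,0,0,0],[0,0,-0.008,0,0,0],[0,0,0,0,0,0]])

```text
time: 28.7
position: [0.4098, 0.3498, 0.2663]
tool_rot: [0.658, 0.753, -0.001, -0.0]
ft_force: [0.6, -0.4, -1.6]
grip_width: 0.0566
grip_force: 29.6
```

Emit:
step_arm(rows=[[0,0,-0.008,0,0,0],[0,0,-0.008,0,0,0],[0,0,-0.006,0,0,0],[0,0,0,0,0,0]])

```text
time: 29.2
position: [0.4099, 0.3499, 0.2445]
tool_rot: [0.658, 0.753, -0.001, -0.0]
ft_force: [-0.5, -0.7, -1.4]
grip_width: 0.0562
grip_force: 29.6
```

Emit:
step_arm(rows=[[0,0,-0.002,0,0,0],[0,0,-0.0015,0,0,0],[0,0,-0.001,0,0,0],[0,0,0,0,0,0]])

```text
time: 29.7
position: [0.4101, 0.35, 0.2407]
tool_rot: [0.658, 0.753, 0.0, -0.0]
ft_force: [-0.5, -0.3, -0.5]
grip_width: 0.0559
grip_force: 29.6
```

Emit:
step_arm(rows=[[0,0,-0.0007,0,0,0],[0,0,-0.0007,0,0,0],[0,0,0,0,0,0]])

```text
time: 30.08
position: [0.4101, 0.35, 0.2394]
tool_rot: [0.658, 0.753, 0.0, 0.0]
ft_force: [-0.6, 0.0, 0.6]
grip_width: 0.0561
grip_force: 29.6
```

Emit:
step_arm(rows=[[0,0,-0.0004,0,0,0],[0,0,0,0,0,0]])

```text
time: 30.32
position: [0.4101, 0.35, 0.2394]
tool_rot: [0.658, 0.753, 0.0, 0.0]
ft_force: [-1.3, 0.1, 5.4]
grip_width: 0.0561
grip_force: 29.6
```

Emit:
step_arm(rows=[[0,0,0,0,0,0],[0,0,0,0,0,0],[0,0,0,0,0,0],[0,0,0,0,0,0],[0,0,0,0,0,0]], jaw=0.087)

```text
time: 30.95
position: [0.4101, 0.35, 0.2387]
tool_rot: [0.658, 0.753, -0.0, -0.0]
ft_force: [0.8, 0.9, -0.9]
grip_width: 0.0863
grip_force: 0.0
```

Emit:
step_arm(rows=[[0,0,0.01,0,0,0],[0,0,0.03,0,0,0],[0,0,0.04,0,0,0],[0,0,0.04,0,0,0],[0,0,0.04,0,0,0],[0,-0.04,0,0,0,0],[0,-0.06,0,0,0,0],[0,-0.06,0,0,0,0],[0,-0.06,0,0,0,0],[0,-0.06,0,0,0,0],[0,-0.04,0,0,0,0],[0,0,0,0,0,0]])

```text
time: 32.45
position: [0.4102, 0.0278, 0.3995]
tool_rot: [0.66, 0.751, 0.0, 0.001]
ft_force: [0.2, 0.7, 0.5]
grip_width: 0.0873
grip_force: 0.0
```

Run:
```python
from h import *
o=get_obs(); print(o["position"],o["ft_force"],o["time"])
c=camera("top"); d=camera("side"); X=cloud(c); b=c["pixels"].astype(int)
m=(abs(X[...,0]-.41)<.06)&(abs(X[...,1]-.35)<.05)&(X[...,2]>.085)&(X[...,2]<.12)&(b[...,2]>b[...,0]+60)&(b[...,1]<90); Q=X[m]; print(len(Q))
if len(Q)>10: print(cv2.minAreaRect((Q[:,:2]*1000).astype(np.float32)),np.median(Q,0))
cv2.imwrite("pics/r2.png",np.hstack([cv2.resize(c["pixels"][210:310,100:230],(390,300),interpolation=3),cv2.resize(d["pixels"][130:230,290:420],(390,300),interpolation=3)]))
```

```text
[0.41023008 0.02778777 0.39954786] [0.16441229 0.66543522 0.51559721] 32.45
292
((408.1914978027344, 348.40240478515625), (51.074378967285156, 33.023521423339844), 2.8340816497802734) [0.40766102 0.3477471  0.09733456]
```

View pics/r2.png

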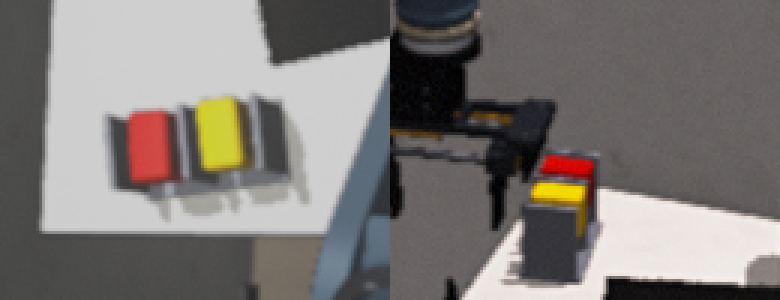

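The red stopper (left, pixel 150,145) stands in the empty bay beside the yellow spare. Its top is at z ≈ 0.098, which puts it on the floor, and its centre is within 3 mm of the bay's. The arm is clear.

```bash
python3 -c "
from rig import hand_in
print(hand_in())"
```

```text
the job is handed in; nothing more can be done
None
```

The red stopper was rocked out of the vessel, stood and released on the blue tile, then regripped by its narrow ends and set upright in the rack's empty bay; I handed the job in at about 32 s and got no verdict back.

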